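Load the cleaning cartridge into a coffee machine's dosing unit

ROBOT

A 7-joint arm with a two-finger parallel gripper is mounted at the origin on the work surface. World frame = base frame: x ahead of the robot, y to its left, z up, the work surface at z = 0. Lengths are in m, angles in rad, forces in N, time in s.
With the tool pointing down it reaches from about 0.4 to 0.85 m from the base axis. Payload 4.4 kg.
Tool frame: the origin (TCP) lies at the very end of the fingers, on their centre line; the grasp point (between the pads) lies 19 mm behind it; y points along the fingers, x is the direction in which the jaws open and shut, and the axes are right-handed (so a half turn about y gives the same grasp; the last joint's range is limited). The gripper opens to 94 mm and grips with 3 to 60 N. Pads are 16 mm wide; open, the fingers measure 119 mm over their backs; the gripper's body (75 mm by 177 mm) begins 78 mm behind the grasp point.
Start: joints at [1.169, 0.628, 0.038, 1.517, -0.027, 0.996, -0.02], TCP at [0.214, -0.614, 0.205] pointing down, gripper open.
Joint ranges: [-3.06, 3.06], [-0.37, 2.12], [-1.25, 1.32], [0.18, 2.47], [-1.1, 4.24], [0.23, 1.98], [-2.94, 2.94]. Speed limits (rad/s): [2.57, 2.57, 3.14, 3.14, 3.14, 3.14, 3.14].

INTERFACE

Orientations are given as [roll, pitch, yaw] about the fixed x, y, z axes, in that order (R = Rz(yaw) Ry(pitch) Rx(roll)).
In Python, from bench import robot gives the robot as it stands.
- The arm moves only by the shell command python3 -m handwheel 'ROWS' [FORCE]. ROWS is JSON, a list of rows, each an object with "travel": the shift along the tool's x, y, z in mm, a list of three; "angular": the turn, a rotation vector about the tool's x, y, z in degrees, a list of three; "gripper": the closure, from 0 (fully open) to 1 (shut). A call has 1 to 20 rows; each row shifts and turns the commanded pose from where the row before left it, along the tool's axes as they then stand; what a row does not reach is not made up. A row lasts 1/10 s, in which the tool goes at most 50 mm and 8.59 degrees, less where a joint would pass 70% of its speed; a pose out of reach is approached as far as the arm can. A call is refused whole if a number of a shift passes 50 or a number of a turn 8.59, either way. A call with a gripper value outside its range is refused whole. The fingers move at their own pace and stop on an object; FORCE is the grip in N (left out, the last holds). Time passes only in rows, so rows that do not move let the fingers close. It gives the time, the measured TCP pose, the force and the opening at its end, in the units of the state.
- robot.observe(): the state, without advancing time (a new reading comes with each control period).
- robot.capture(name): name is "side" or "top" or "wrist"; returns (picture, depth): 400x640x3 uint8, blue, green, red; 400x640 float32, m along the optical axis (not along the pixel's ray), 0 where there is no reading.
- robot.camera_params(name): a dict with "K" (3x3 intrinsics, pixels), "R" (3x3) and "t" (3): a world point X has camera coordinates R X + t; the wrist camera has in their place "T_tool_cam" (4x4, takes a point from camera to tool coordinates, whose origin is the TCP and whose axes are the tool frame's). Camera axes: x right, y down, z forward; pixel columns grow to the right and rows downward; lengths in m; the calibration is good to about 2 mm. The wrist camera is an equidistant fisheye: a pixel r from the principal point sees the ray r / f radians off the axis. A picture is of the moment at which its call begins: read the wrist's pose just before it. camera_params takes no time and is no camera call.
- robot.close_job(): hands the job in, once; it reports no verdict.
Trained networks look in the newest picture that a camera, given by its name, has taken for a name from the list of things; names that differ only in an ending like _2 or _b are one class to them, and where a whole thing is asked for, a point or a joint stands for the part that bears it (a point fixed in the world has none). Each returns a list of dicts, best first, with "confidence" (0 to 1); they miss things now and then, are a little off and sometimes report something else, mostly with a low value. They report only what shows in the picture. A call takes as long as a camera call.
- robot.search_frame(camera, thing): "xyz" ([x, y, z] in m, in the coordinates of the camera as it stood for that picture, good to about 4 mm: the middle of the surface that is visible of it).
- robot.trace(camera, thing): "pixels" (400x640 bool, what is visible of it).
The state is a dict: "t": time; "q": joint angles; "joint_velocities": joint speeds; "effort": joint torques, N m; "position": TCP position; "orientation": TCP orientation; "contact_force": force on the tool from outside, world axes, zero at the start; "torque": the same for the moment, N m; "opening": finger opening in m.
Only numpy, scipy, OpenCV 4.12 (cv2) and the standard library are available. Lean on these libraries where they do the work, as an engineer would, in place of code of your own. Each camera call takes 0.05 s, during which the arm holds its last target. There are 200 camera calls.

TASK

Press the thumb latch of the dosing unit so that its sprung lid pops fully open, plug the slim white cleaning cartridge stem-down into the socket under the lid (the socket block may be clamped well off centre) until its collar sits on the socket, then push the lid down until the latch snaps over it and holds it shut. Be gentle with the unit: lean on it no harder than a light push of about 2.5 kg (25 N), and leave everything else on the bench where it is.

Things in the scene. Friction and masses are not known exactly. Their poses are not given: they have to be found in the camera images.
- unit: black plastic box, fixed, 182 mm long (x -120 to +62), 120 mm wide, deck 75 mm above the bench. Origin on the bench under the nominal centre of its socket; x points from the latch side (front) to the hinge side, z up. On the deck sits a grey hood lid 100 x 100 mm, 40 mm high when shut; in front of it the steel thumb latch over a lower step (50 mm high).
- socket_nominal (a point): nominal centre of the socket's mouth, at deck height (75 mm). The socket is a round hole 30 mm wide, 26 mm deep, 1 mm chamfer, in a grey block (60 x 54 mm) flush with the deck. The block is clamped somewhere in a cross slot: the true hole lies up to 12 mm from this point along the unit's y (up to 1 mm in x), not measured: find it by feel or by eye. The stem drops in within about 1.5 mm.
- lid_hinge (a point): centre of the lid's hinge line, at deck height, 50 mm behind the socket (+x of the unit); the line runs along the unit's y
- lid_front (a point): middle of the lid's upper front edge: 100 mm from the hinge and 40 mm above the hinge plane when shut; moves with the lid
- lid (a joint): lid angle in rad: 0 shut, 1.6 fully open: upright behind the socket, its outer face to the rear, 40 mm behind the hinge line. A damped spring opens it in about 1 s (1.8 N at the front edge) once the latch lets go. To shut it, push the outer face forward from behind, then down; snapping takes 10 to 15 N down near the front (hook met at 0.08 rad); it can go 2 to 3 mm below shut, then stops hard.
- latch (a joint): thumb latch angle in rad: 0 at rest, 0.28 fully pressed. It springs back; its hook stands in front of the lid, over a lip on the lid's front. The lid is let go from about 0.11; the hook is pushed aside and springs back over the lip when the lid snaps shut.
- thumb_plate (a point): middle of the upper face of the latch's thumb plate, a ribbed steel plate 44 mm (x) by 40 mm (y), 32 mm in front of its pivot, 76 mm above the bench at rest. Press it straight down with 5 to 8 N; the lid is let go after about 4 mm, and after 9 mm the plate stops hard. The upright hook plate rises 27 mm above it, 22 mm behind this point (as little as 13 mm at its top when fully pressed).
- cartridge_center (a point): the right cartridge: white plastic, stands upright on the bench, 50 mm tall; round stem 28 mm wide and 22 mm high below, collar 36 mm wide and 4 mm thick, round head 24 mm wide and 24 mm high on top (the grip). This point is on its axis, 25 mm above its underside; z up. Weighs about 45 g.
- wide_cartridge: bystander, not to be moved: the wrong cartridge: same shape and white plastic but 1.5 times as wide (stem 42, collar 54, head 36 mm across, 50 mm tall); origin at the centre of its underside
- gasket: bystander, not to be moved: black rubber ring lying flat, 68 mm outside, 6 mm thick; origin at the centre of its underside
- tamper: bystander, not to be moved: steel hand tamper standing on its 54 mm base, 74 mm tall; origin at the centre of its underside
- cup: bystander, not to be moved: white espresso cup, 64 mm across, 58 mm tall; origin at the centre of its underside
- jar: bystander, not to be moved: small jar, 56 mm across, 60 mm tall; origin at the centre of its underside
- screwdriver: bystander, not to be moved: screwdriver lying on the bench; origin at its underside, about the middle of its length

How it is judged:
On the way, in this order (a step that is already met when the one before it is completed fails the run):
1. the lid has popped open (past 1.4 rad) after the latch was pressed (value of joint lid above 1.4 rad), for 0.1 s.
2. the cartridge is seated in the socket, collar on the block within 3 mm, upright, let go, with the lid open (value of joint lid above 1.4 rad and z of cartridge_center in the frame of unit between 0.074 and 0.0815 m and horizontal distance between cartridge_center and socket_nominal below 0.016 m and angle between cartridge_center's own z axis and vertical below 0.1 rad and contact force between the fingers and cartridge below 0.1 N), for 0.2 s.
At the end, for the whole second after the job is handed in: The lid is shut (under 0.03 rad) and held by the latch, which is back at rest (under 0.05 rad); the cartridge is in the socket, its collar within 3 mm of the block, upright within 0.1 rad, its axis within 16 mm of the nominal centre; nothing moves (value of joint lid below 0.03 rad and value of joint latch below 0.05 rad and z of cartridge_center in the frame of unit between 0.074 and 0.0815 m and horizontal distance between cartridge_center and socket_nominal below 0.016 m and angle between cartridge_center's own z axis and vertical below 0.1 rad and velocity of joint lid below 0.1 rad/s); the robot touches nothing.
It fails at once if the unit, its latch, lid or socket is pressed by the robot harder than 30 N (contact force between the arm and unit above 30 N).
It fails at once if the fingers press the unit harder than 30 N (contact force between the fingers and unit above 30 N).
It fails at once if the cartridge is pushed against the unit harder than 40 N (contact force between cartridge and unit above 40 N).
It fails at once if a bystander is moved by more than 20 mm (distance of any of wide_cartridge, gasket, tamper, cup, jar, screwdriver from where it was at the start of the episode above 0.02 m).
It also fails if it takes over 72 s, if anything falls off the work surface, if the arm or the gripper's body presses on something with over 40 N, if the wrist force passes 120 N, or if a joint passes its speed limit or range.

## Working session

There is one attempt and no reset: what is moved stays moved. The work goes in short steps, Python scripts to look and compute and a shell command to move; the robot and the scene stay as the last step left them, time stands still between calls to the robot, and variables do not carry over. Pictures are saved under pics/ and viewed, about 8 in all and at most 12, crops included, and the job is handed in when it is done.

```bash
mkdir -p pics; ls; cat > h.py <<'E'
import numpy as np, cv2
from scipy.spatial.transform import Rotation as Ro
from bench import robot
def tool():
    s=robot.observe(); return Ro.from_euler('xyz',s['orientation']).as_matrix(), np.array(s['position'])
def towld(cam,p,pose=None):
    c=robot.camera_params(cam); p=np.atleast_2d(p)
    if cam=='wrist':
        R,t=pose or tool(); T=np.array(c['T_tool_cam']); return (p@T[:3,:3].T+T[:3,3])@R.T+t
    return (p-np.array(c['t']))@np.array(c['R'])
def cloud(cam,depth,pose=None):
    K=np.array(robot.camera_params(cam)['K']); v,u=np.mgrid[:400,:640]
    x=(u-K[0,2])/K[0,0]; y=(v-K[1,2])/K[1,1]
    if cam=='wrist':
        r=np.hypot(x,y); f=np.where(r>1e-6,np.tan(np.minimum(r,1.5))/np.maximum(r,1e-6),1); x=x*f;y=y*f
    P=np.stack([x*depth,y*depth,depth],-1).reshape(-1,3)
    return towld(cam,P,pose).reshape(400,640,3)
E
python3 - <<'E'
from h import *
print(robot.observe())
ims=[]
for c in ['top','side']:
    im,d=robot.capture(c); ims.append(im); np.save(f'pics/{c}.npy',d)
    P=cloud(c,d)
    for n in ['unit','thumb_plate','lid_front','lid_hinge','cartridge_center','wide_cartridge','gasket','tamper','cup','jar','screwdriver']:
        r=robot.search_frame(c,n)[:2]
        print(c,n,[(round(a['confidence'],2),towld(c,a['xyz'])[0].round(3).tolist()) for a in r])
cv2.imwrite('pics/a.png',ims[0]);cv2.imwrite('pics/b.png',ims[1])
E
```

```text
pics
{'t': 0.0, 'q': array([ 1.16921437,  0.62931703,  0.03846441,  1.51835108, -0.02697134,
        0.99628675, -0.01999355]), 'joint_velocities': array([ 6.39217634e-05,  1.18211722e-03, -1.45913720e-03,  3.90035572e-04,
        2.94814451e-04,  9.75078915e-05,  2.15035600e-05]), 'effort': array([ 1.84084588e-04, -5.49737084e+01,  1.14331115e+00, -1.86633199e+01,
       -5.22705156e-02,  2.38759612e-02,  1.84265255e-04]), 'position': array([ 0.21396992, -0.61307794,  0.20457881]), 'orientation': array([-1.57085595,  0.00184276, -1.23501017]), 'contact_force': array([0.38421038, 0.59143799, 0.08347338]), 'torque': array([-0.04418108,  0.02446596,  0.03556669]), 'opening': 0.09394372088912781}
top unit []
top thumb_plate [(0.78, [0.459, 0.046, 0.073])]
top lid_front [(0.87, [0.54, 0.043, 0.113])]
top lid_hinge [(0.63, [0.506, 0.039, 0.089])]
top cartridge_center [(0.62, [0.45, 0.253, 0.038])]
top wide_cartridge [(0.56, [0.459, 0.047, 0.076]), (0.55, [0.437, -0.279, 0.037])]
top gasket [(0.56, [0.64, 0.209, 0.009])]
top tamper [(0.52, [0.643, -0.221, 0.024]), (0.47, [0.447, 0.251, 0.037])]
top cup [(0.74, [0.358, -0.383, 0.031]), (0.18, [0.661, -0.366, 0.062])]
top jar [(0.67, [0.659, -0.366, 0.061])]
top screwdriver [(0.74, [0.538, 0.042, 0.114])]
side unit [(0.55, [0.504, 0.081, 0.076])]
side thumb_plate [(0.82, [0.464, 0.048, 0.078]), (0.73, [0.535, 0.063, 0.119])]
side lid_front [(0.56, [0.531, 0.06, 0.113])]
side lid_hinge [(0.73, [0.504, 0.079, 0.078]), (0.73, [0.534, 0.065, 0.116])]
side cartridge_center [(0.54, [0.438, 0.266, 0.032])]
side wide_cartridge [(0.7, [0.648, -0.215, 0.022]), (0.59, [0.429, -0.267, 0.03])]
side gasket [(0.76, [0.637, 0.216, 0.008])]
side tamper [(0.57, [0.646, -0.217, 0.023])]
side cup [(0.63, [0.646, -0.216, 0.022]), (0.55, [0.353, -0.361, 0.042])]
side jar [(0.76, [0.658, -0.355, 0.035]), (0.21, [0.636, 0.22, 0.009])]
side screwdriver [(0.85, [0.577, 0.335, 0.023])]
```

View pics/a.png

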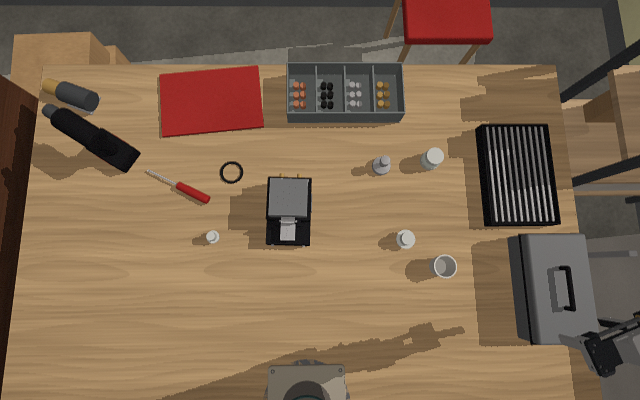

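View pics/b.png

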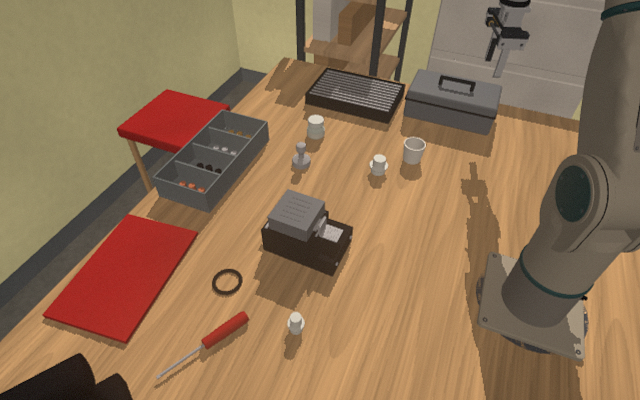

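```bash
python3 - <<'E'
from h import *
import numpy as np
d=np.load('pics/top.npy'); P=cloud('top',d); ok=d>0
def sel(x0,x1,y0,y1,z0,z1):
    m=ok&(P[...,0]>x0)&(P[...,0]<x1)&(P[...,1]>y0)&(P[...,1]<y1)&(P[...,2]>z0)&(P[...,2]<z1); return P[m]
for nm,a in {'lidtop':(.4,.75,-.1,.2,.106,.125),'deck':(.35,.75,-.1,.2,.065,.085)}.items():
    q=sel(*a); r=cv2.minAreaRect((q[:,:2]*1000).astype(np.float32)); print(nm,len(q),np.median(q[:,2]),r,cv2.boxPoints(r).round(1).tolist())
for nm,(x,y) in {'cart?':(.45,.253),'wide?':(.437,-.279),'tamper':(.645,-.22)}.items():
    for z0,z1 in ((.04,.06),(.02,.03),(.06,.08)):
        q=sel(x-.05,x+.05,y-.05,y+.05,z0,z1)
        if len(q)>5: print(nm,z0,len(q),q.mean(0).round(4),cv2.minAreaRect((q[:,:2]*1000).astype(np.float32)),cv2.minEnclosingCircle((q[:,:2]*1000).astype(np.float32)), q[:,2].max())
print({c:robot.camera_params(c) for c in ['top','wrist']})
E
```

```text
lidtop 1455 0.11603318074701655 ((533.1900634765625, 42.667877197265625), (99.94282531738281, 115.68657684326172), 87.43158721923828) [[473.20001220703125, -4.699999809265137], [588.7000122070312, -9.800000190734863], [593.2000122070312, 90.0], [477.6000061035156, 95.19999694824219]]
deck 686 0.07587802520907855 ((518.7916870117188, 43.1673583984375), (119.97563171386719, 171.57179260253906), 87.81026458740234) [[430.79998779296875, -13.5], [602.2000122070312, -20.100000381469727], [606.7999877929688, 99.80000305175781], [435.3999938964844, 106.4000015258789]]
cart? 0.04 67 [0.4475 0.2547 0.0497] ((447.9675598144531, 254.8960418701172), (22.33496856689453, 21.76429557800293), 48.83328628540039) ((447.7019348144531, 255.51869201660156), 11.790613174438477) 0.05509951971276064
cart? 0.02 60 [0.4466 0.2504 0.0265] ((447.5767822265625, 254.2845001220703), (31.634702682495117, 34.46990966796875), 69.41297149658203) ((447.9189147949219, 255.58506774902344), 17.986392974853516) 0.029834914020259434
wide? 0.04 142 [ 0.4349 -0.2808  0.0504] ((434.5445251464844, -282.2027282714844), (32.985649
[... 1224 characters left out ...]
964111,  0.02328594],
       [-0.984559  ,  0.0089724 , -0.17482296],
       [ 0.17455128, -0.02524185, -0.98432449]]), 't': array([-0.01995402,  0.53577965,  0.96259308])}, 'wrist': {'K': array([[309.70691629,   0.        , 315.8705424 ],
       [  0.        , 309.70691629, 198.51915741],
       [  0.        ,   0.        ,   1.        ]]), 'T_tool_cam': array([[ 9.99999637e-01,  2.80276006e-04,  8.04996028e-04,
        -3.60329277e-04],
       [-7.14272468e-04, -2.39853216e-01,  9.70808902e-01,
        -1.79465958e-01],
       [ 4.65175328e-04, -9.70809125e-01, -2.39852929e-01,
         7.06431224e-02],
       [ 0.00000000e+00,  0.00000000e+00,  0.00000000e+00,
         1.00000000e+00]])}}
```

The top view shows the unit at (288,210), the slim cartridge at (212,237) and the wide one at (405,239). Depth gives a unit yaw of about -2.4°, the socket near (0.542, 0.042) and the slim cartridge at (0.448, 0.255), with an 18 mm collar radius. Next I'll turn the jaws along the unit's y, close them and move over the latch.

```bash
python3 -m handwheel '[{"travel":[0,0,0],"angular":[0,7.2,0],"gripper":1},{"travel":[0,0,0],"angular":[0,7.2,0],"gripper":1},{"travel":[0,0,0],"angular":[0,7.2,0],"gripper":1},{"travel":[-42,4,13.6],"angular":[0,0,0],"gripper":1},{"travel":[-42,4,13.6],"angular":[0,0,0],"gripper":1},{"travel":[-42,4,13.6],"angular":[0,0,0],"gripper":1},{"travel":[-42,4,13.6],"angular":[0,0,0],"gripper":1},{"travel":[-42,4,13.6],"angular":[0,0,0],"gripper":1},{"travel":[-42,4,13.6],"angular":[0,0,0],"gripper":1},{"travel":[-42,4,13.6],"angular":[0,0,0],"gripper":1},{"travel":[-42,4,13.6],"angular":[0,0,0],"gripper":1},{"travel":[-42,4,13.6],"angular":[0,0,0],"gripper":1},{"travel":[-42,4,13.6],"angular":[0,0,0],"gripper":1},{"travel":[-42,4,13.6],"angular":[0,0,0],"gripper":1},{"travel":[-42,4,13.6],"angular":[0,0,0],"gripper":1},{"travel":[-42,4,13.6],"angular":[0,0,0],"gripper":1},{"travel":[-42,4,13.6],"angular":[0,0,0],"gripper":1},{"travel":[-42,4,13.6],"angular":[0,0,0],"gripper":1},{"travel":[-39,4,13.6],"angular":[0,0,0],"gripper":1}]' 20
cat >> h.py <<'E'
def go(target):  # mm along tool axes to a world TCP target
    R,t=tool(); return (1000*(np.array(target)-t)@R).round(1)
def st():
    s=robot.observe(); print('t',round(s['t'],2),'p',s['position'].round(4),'o',s['orientation'].round(3),'f',s['contact_force'].round(2),'open',round(s['opening'],4),'q7',s['q'][6].round(2))
E
python3 - <<'E'
from h import *
st(); pose=tool()
im,d=robot.capture('wrist'); cv2.imwrite('pics/w1.png',im)
P=cloud('wrist',d,pose); np.save('pics/w1.npy',P)
for n in ['thumb_plate','lid_front']:
    print(n,[(a['confidence'],towld('wrist',a['xyz'],pose)[0].round(4)) for a in robot.search_frame('wrist',n)[:2]])
m=robot.trace('wrist','thumb_plate')
if m:
    q=P[m[0]['pixels']&(d>0)]; print(m[0]['confidence'],len(q),np.median(q,0)); q=q[abs(q[:,2]-.076)<.004]; print(cv2.minAreaRect((q[:,:2]*1000).astype(np.float32)),q.mean(0))
print(go([0.459,0.046,0.125]))
E
```

```text
t: 3.1
position: [0.4599, 0.048, 0.1416]
orientation: [-1.57, 0.0, -1.611]
contact_force: [1.1, -1.1, -0.3]
opening: 0.0001
t 3.1 p [0.4599 0.048  0.1416] o [-1.57   0.    -1.611] f [ 1.05 -1.07 -0.3 ] open 0.0001 q7 -1.67
thumb_plate [(0.62, array([0.4615, 0.0438, 0.0747]))]
lid_front [(0.64, array([0.5407, 0.0454, 0.1137]))]
0.9 2164 [0.46548015 0.04636781 0.07707099]
((456.6398010253906, 47.18046569824219), (39.8182487487793, 40.7271728515625), 87.24420166015625) [0.45764889 0.04686986 0.07632975]
[ 0.4 16.4 -0.1]
```

```bash
python3 -m handwheel '[{"travel":[0,30,-4],"angular":[0,0,0],"gripper":1},{"travel":[0,28,0],"angular":[0,0,0],"gripper":1},{"travel":[0,4,0],"angular":[0,0,0],"gripper":1},{"travel":[0,2,0],"angular":[0,0,0],"gripper":1},{"travel":[0,2,0],"angular":[0,0,0],"gripper":1},{"travel":[0,2,0],"angular":[0,0,0],"gripper":1},{"travel":[0,2,0],"angular":[0,0,0],"gripper":1}]'; python3 - <<'E'
from h import *
st()
E
```

```text
t: 4.0
position: [0.4552, 0.0453, 0.0725]
orientation: [-1.57, -0.0, -1.613]
contact_force: [-3.1, -1.3, 7.1]
opening: 0.0001
t 4.0 p [0.4552 0.0453 0.0725] o [-1.57  -0.    -1.613] f [-3.06 -1.27  7.05] open 0.0001 q7 -1.64
```

```bash
python3 -m handwheel '[{"travel":[0,1.5,0],"angular":[0,0,0],"gripper":1},{"travel":[0,1.5,0],"angular":[0,0,0],"gripper":1},{"travel":[0,0,0],"angular":[0,0,0],"gripper":1},{"travel":[0,0,0],"angular":[0,0,0],"gripper":1},{"travel":[0,0,0],"angular":[0,0,0],"gripper":1},{"travel":[0,0,0],"angular":[0,0,0],"gripper":1},{"travel":[0,0,0],"angular":[0,0,0],"gripper":1},{"travel":[0,0,0],"angular":[0,0,0],"gripper":1}]'; python3 - <<'E'
from h import *
st()
im,d=robot.capture('side'); P=cloud('side',d); cv2.imwrite('pics/s2.png',im)
q=P[(d>0)&(P[...,0]>.5)&(P[...,0]<.68)&(abs(P[...,1]-.04)<.1)&(P[...,2]>.125)]; print(len(q), q[:,2].max() if len(q) else 0, q.mean(0))
E
```

```text
t: 4.8
position: [0.455, 0.0453, 0.0699]
orientation: [-1.57, -0.0, -1.613]
contact_force: [-3.7, -1.7, 10.5]
opening: 0.0005
t 4.8 p [0.455  0.0453 0.0699] o [-1.57  -0.    -1.613] f [-3.69 -1.73 10.52] open 0.0005 q7 -1.64
871 0.18441633153593864 [0.61076335 0.0514264  0.16451957]
```

The lid is open, with points up to z = 0.184. I'll retract and look down at the socket.

```bash
python3 -m handwheel '[{"travel":[0,-20,0],"angular":[0,0,0],"gripper":1},{"travel":[0,-40,0],"angular":[0,0,0],"gripper":1},{"travel":[0,-40,10],"angular":[0,0,0],"gripper":0},{"travel":[0,-20,20],"angular":[0,0,0],"gripper":0},{"travel":[0,0,0],"angular":[0,0,0],"gripper":0},{"travel":[0,0,0],"angular":[0,0,0],"gripper":0},{"travel":[0,0,0],"angular":[0,0,0],"gripper":0}]'; python3 - <<'E'
from h import *
st(); pose=tool()
im,d=robot.capture('wrist'); cv2.imwrite('pics/w2.png',im)
P=cloud('wrist',d,pose); np.save('pics/w2.npy',P)
im2,d2=robot.capture('top'); P2=cloud('top',d2)
o=np.array([.542,.0423]); a=np.deg2rad(-2.4); U=np.array([[np.cos(a),np.sin(a)],[-np.sin(a),np.cos(a)]])
for nm,PP,dd in (('wrist',P,d),('top',P2,d2)):
    L=(PP[...,:2]-o)@U.T*1000
    m=(dd>0)&(abs(L[...,0])<40)&(abs(L[...,1])<45)&(PP[...,2]<.066)&(PP[...,2]>.04)
    q=L[m].astype(np.float32); print(nm,len(q), cv2.minEnclosingCircle(q) if len(q) else 0, q.mean(0))
    if len(q): print(np.percentile(q,[1,50,99],axis=0))
E
```

```text
t: 5.55
position: [0.4834, 0.0446, 0.1875]
orientation: [-1.574, -0.0, -1.612]
contact_force: [0.3, 0.4, -0.1]
opening: 0.0369
t 5.55 p [0.4834 0.0446 0.1875] o [-1.574 -0.    -1.612] f [ 0.34  0.45 -0.09] open 0.0369 q7 -1.67
wrist 2106 ((1.114187240600586, 1.311361312866211), 52.21380615234375) [0.71007264 9.462838  ]
[[-31.6958787  -38.8336319 ]
 [  0.66673845  10.5523057 ]
 [ 33.39463558  42.03385906]]
top 0 0 [nan nan]<stdin>:10: RuntimeWarning: Mean of empty slice.
  ret = um.true_divide(
```

View pics/w2.png

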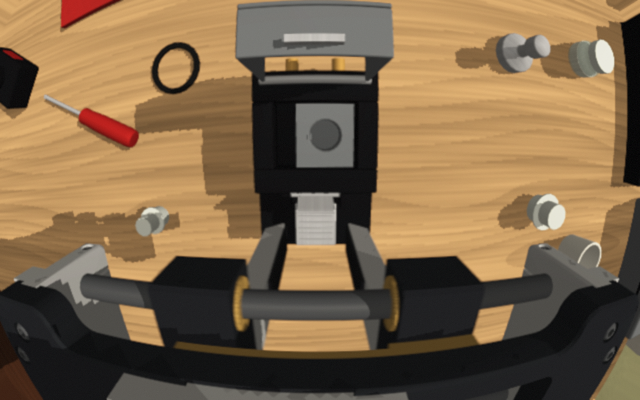

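The wrist view shows the lid upright, with the grey block at columns 296-354 and rows 103-168. The hole is at (326,135), clearly off to the right (unit -y). I'll measure it.

```bash
python3 - <<'E'
from h import *
pose=(Ro.from_euler('xyz',[-1.574,0,-1.612]).as_matrix(),np.array([.4834,.0446,.1875]))
im=cv2.imread('pics/w2.png'); P=np.load('pics/w2.npy')
# rays -> plane z
D=cloud('wrist',np.ones((400,640)),pose); C=towld('wrist',[0,0,0],pose)[0]; r=D-C
def onz(z): return C+r*((z-C[2])/r[...,2])[...,None]
Q=onz(.075)*1000
hsv=cv2.cvtColor(im,cv2.COLOR_BGR2HSV); g=im.max(2); 
m=np.zeros((400,640),np.uint8); m[98:175,285:362]=((g[98:175,285:362]>75)).astype(np.uint8)
print(im[135,[270,285,300,310,318,326,335,345,360]].tolist(), im[[100,110,120,130,140,150,160,170],326].tolist())
m=cv2.morphologyEx(m,cv2.MORPH_OPEN,np.ones((3,3)))
cs,h=cv2.findContours(m,cv2.RETR_CCOMP,cv2.CHAIN_APPROX_NONE)
for c,hh in zip(cs,h[0]):
    if len(c)>30:
        q=Q[c[:,0,1],c[:,0,0],:2].astype(np.float32); print('inner' if hh[3]>=0 else 'outer',len(c),cv2.minAreaRect(q),cv2.fitEllipse(q))
# deck outline by depth
d=P[...,2]; mm=(abs(d-.075)<.004)&(P[...,0]>.45)&(P[...,0]<.65)&(abs(P[...,1]-.045)<.09)
q=(P[mm][:,:2]*1000).astype(np.float32); rr=cv2.minAreaRect(q); print(rr,cv2.boxPoints(rr).round(1).tolist())
bl=P[100:170,298:352].reshape(-1,3); print(np.median(bl[:,2]))
for n in ['cartridge_center']:
    pass
im,d=robot.capture('top'); P=cloud('top',d); L=P[(d>0)&(P[...,2]>.066)&(P[...,2]<.085)&(P[...,0]>.48)&(P[...,0]<.65)&(abs(P[...,1]-.045)<.09)]; rr=cv2.minAreaRect((L[:,:2]*1000).astype(np.float32));print('top',rr,cv2.boxPoints(rr).round(1).tolist())
st()
E
```

```text
[[21, 19, 20], [14, 13, 13], [119, 122, 122], [108, 113, 113], [76, 78, 78], [76, 79, 78], [77, 79, 79], [117, 120, 122], [20, 19, 21]] [[12, 12, 13], [118, 122, 122], [74, 75, 74], [76, 78, 78], [76, 78, 79], [69, 72, 72], [116, 119, 119], [17, 17, 17]]
outer 236 ((542.3482055664062, 34.70173645019531), (53.917572021484375, 58.989009857177734), 87.99303436279297) ((542.4467163085938, 34.63262176513672), (62.47522735595703, 69.78502655029297), 87.44080352783203)
inner 110 ((540.9295043945312, 29.94221305847168), (22.43545913696289, 30.400362014770508), 67.31377410888672) ((542.5712280273438, 33.13365936279297), (26.3837833404541, 28.247886657714844), 91.13969421386719)
((527.0225830078125, 44.37255859375), (120.93461608886719, 155.3348388671875), 87.95602416992188) [[447.20001220703125, -13.300000190734863], [602.5, -18.799999237060547], [606.7999877929688, 102.0], [451.6000061035156, 107.5999984741211]]
0.07481915102815911
top ((554.0658569335938, -10.671612739562988), (16.394929885864258, 97.6896743774414), 89.46788787841797) [[505.1000061035156, -18.399999618530273], [602.7999877929688, -19.299999237060547], [603.0, -2.9000000953674316], [505.29998779296875, -2.0]]
t 5.7 p [0.4838 0.0446 0.1875] o [-1.573 -0.    -1.612] f [-0.25 -0.01 -0.8 ] open 0.0489 q7 -1.67
```

```bash
python3 -m handwheel '[{"travel":[-35,0,-7.4],"angular":[0,0,0],"gripper":0.2},{"travel":[-35,0,-7.4],"angular":[0,0,0],"gripper":0.2},{"travel":[-35,9,-7.4],"angular":[0,0,0],"gripper":0.2},{"travel":[-35,16,-7.4],"angular":[0,0,0],"gripper":0.2},{"travel":[-35,16,-7.4],"angular":[0,0,0],"gripper":0.2},{"travel":[-33.7,16,-7.4],"angular":[0,0,0],"gripper":0.2},{"travel":[0,0,0],"angular":[0,0,0],"gripper":0.2},{"travel":[0,0,0],"angular":[0,0,0],"gripper":0.2},{"travel":[0,0,0],"angular":[0,0,0],"gripper":0.2}]'; python3 - <<'E'
from h import *
st(); pose=tool()
im,d=robot.capture('wrist'); cv2.imwrite('pics/w3.png',im); P=cloud('wrist',d,pose)
for z0,z1 in ((.045,.055),(.022,.03)):
    m=(d>0)&(np.hypot(P[...,0]-.448,P[...,1]-.255)<.028)&(P[...,2]>z0)&(P[...,2]<z1); q=(P[m]*1000).astype(np.float32)
    if len(q): print(z0,len(q),q.mean(0),cv2.minEnclosingCircle(q[:,:2].copy()),cv2.minAreaRect(q[:,:2].copy()))
# hole refined in w2
pose=(Ro.from_euler('xyz',[-1.574,0,-1.612]).as_matrix(),np.array([.4834,.0446,.1875]))
im=cv2.imread('pics/w2.png'); D=cloud('wrist',np.ones((400,640)),pose); C=towld('wrist',[0,0,0],pose)[0]; r=D-C
Q=(C+r*((.075-C[2])/r[...,2])[...,None])*1000
m=np.zeros((400,640),np.uint8); m[98:175,285:362]=im[98:175,285:362].max(2)>97
cs,h=cv2.findContours(m,cv2.RETR_CCOMP,cv2.CHAIN_APPROX_NONE)
for c,hh in zip(cs,h[0]):
    if len(c)>40: q=Q[c[:,0,1],c[:,0,0],:2].astype(np.float32); print(hh[3],len(c),cv2.fitEllipse(q),cv2.minEnclosingCircle(q))
E
```

```text
t: 6.6
position: [0.4496, 0.2536, 0.1314]
orientation: [-1.571, -0.001, -1.614]
contact_force: [0.6, -0.9, 0.3]
opening: 0.0754
t 6.6 p [0.4496 0.2536 0.1314] o [-1.571e+00 -1.000e-03 -1.614e+00] f [ 0.63 -0.88  0.25] open 0.0754 q7 -2.07
0.045 575 [449.06342  257.15347   50.008804] ((448.4515380859375, 257.21929931640625), 12.08016300201416) ((448.6163024902344, 257.537109375), (22.85971450805664, 23.27140998840332), 88.4389419555664)
0.022 425 [454.93475  256.56628   26.131147] ((448.8944396972656, 257.1839904785156), 17.949172973632812) ((450.6721496582031, 257.2198181152344), (35.162803649902344, 30.91267967224121), 84.60354614257812)
-1 233 ((542.440673828125, 34.85056686401367), (61.09634017944336, 69.6429672241211), 87.13793182373047) ((542.4520263671875, 34.90896987915039), 39.23053741455078)
0 95 ((542.510498046875, 33.67030715942383), (30.69732666015625, 32.16007614135742), 95.11186981201172) ((542.4029541015625, 34.19263458251953), 16.398141860961914)
```

View pics/w3.png

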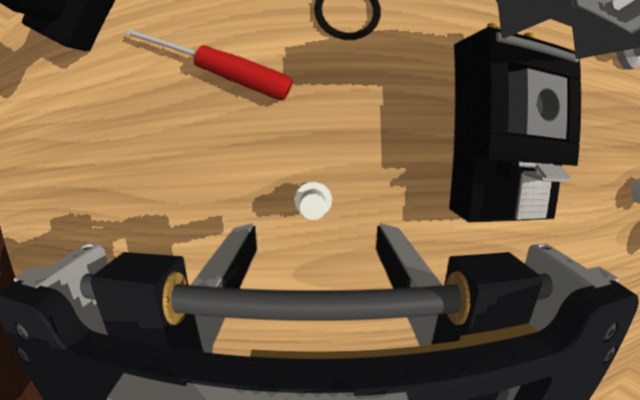

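The cartridge sits between the fingers at (314,200), at world (0.4486, 0.2572). The hole is at about (0.5425, 0.0343). I'll grasp the cartridge.

```bash
python3 -m handwheel '[{"travel":[-3.5,30,-1.1],"angular":[0,0,0],"gripper":0.2},{"travel":[0,40,0],"angular":[0,0,0],"gripper":0.2},{"travel":[0,25,0],"angular":[0,0,0],"gripper":0.3},{"travel":[0,7,0],"angular":[0,0,0],"gripper":0.4},{"travel":[0,0,0],"angular":[0,0,0],"gripper":1},{"travel":[0,0,0],"angular":[0,0,0],"gripper":1},{"travel":[0,0,0],"angular":[0,0,0],"gripper":1},{"travel":[0,0,0],"angular":[0,0,0],"gripper":1},{"travel":[0,0,0],"angular":[0,0,0],"gripper":1}]' 15; python3 - <<'E'
from h import *
st(); print(go([.5425,.0343,.15]))
E
```

```text
t: 7.55
position: [0.4489, 0.2588, 0.0303]
orientation: [-1.57, 0.001, -1.612]
contact_force: [-0.1, -0.5, 0.1]
opening: 0.0239
t 7.55 p [0.4489 0.2588 0.0303] o [-1.570e+00  1.000e-03 -1.612e+00] f [-0.13 -0.52  0.08] open 0.0239 q7 -2.05
[ 220.4 -119.7  102.9]
```

```bash
python3 -m handwheel '[{"travel":[0,-40,0],"angular":[0,0,0],"gripper":1},{"travel":[0,-40,0],"angular":[0,0,0],"gripper":1},{"travel":[12,-40,5],"angular":[0,0,0],"gripper":1},{"travel":[35,0,16],"angular":[0,0,0],"gripper":1},{"travel":[35,0,16],"angular":[0,0,0],"gripper":1},{"travel":[35,0,16],"angular":[0,0,0],"gripper":1},{"travel":[35,0,16],"angular":[0,0,0],"gripper":1},{"travel":[35,0,16],"angular":[0,0,0],"gripper":1},{"travel":[33,0,16],"angular":[0,0,0],"gripper":1},{"travel":[0,0,0],"angular":[0,0,0],"gripper":1},{"travel":[0,0,0],"angular":[0,0,0],"gripper":1}]'; python3 - <<'E'
from h import *
st(); print(go([.5425,.0343,.114])); pose=tool()
im,d=robot.capture('wrist'); cv2.imwrite('pics/w4.png',im)
P=cloud('wrist',d,pose)
L=P[(d>0)]; m=(np.hypot(L[:,0]-pose[1][0],L[:,1]-pose[1][1])<.03)&(abs(L[:,2]-pose[1][2]+.004)<.006); q=(L[m]*1000).astype(np.float32); print(len(q),q.mean(0) if len(q) else 0)
if len(q): print(q.min(0),q.max(0))
E
```

```text
t: 8.65
position: [0.5402, 0.034, 0.1496]
orientation: [-1.571, 0.0, -1.614]
contact_force: [0.2, 0.6, 0.1]
opening: 0.0238
t 8.65 p [0.5402 0.034  0.1496] o [-1.571  0.    -1.614] f [0.21 0.64 0.08] open 0.0238 q7 -1.64
[-0.4 35.6  2.3]
646 [551.45233   34.072144 146.2674  ]
[539.65735   18.871267 141.31728 ] [557.55237  49.31501 151.54878]
```

View pics/w4.png

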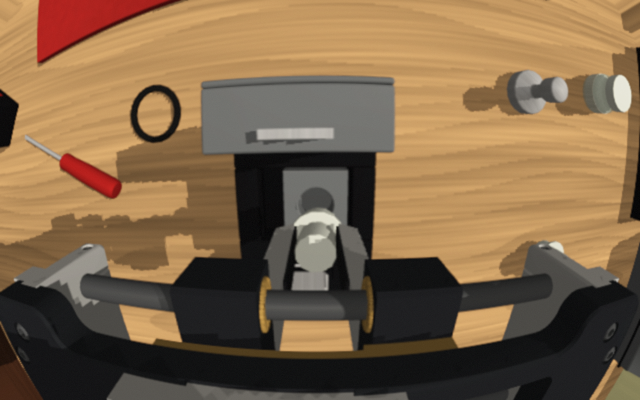

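The held cartridge lines up with the hole at (317,203), with the collar centre about 0.6 mm behind the TCP in x. Descending to just above the deck and then feeling for the hole.

```bash
python3 -m handwheel '[{"travel":[-0.3,20,2.7],"angular":[0,0,0],"gripper":1},{"travel":[0,20,0],"angular":[0,0,0],"gripper":1},{"travel":[0,2,0],"angular":[0,0,0],"gripper":1},{"travel":[0,0,0],"angular":[0,0,0],"gripper":1},{"travel":[0,0,0],"angular":[0,0,0],"gripper":1}]'; python3 - <<'E'
from h import *
st(); print(go([.5428,.0343,.0835]))
E
python3 -m handwheel '[{"travel":[0,2,0],"angular":[0,0,0],"gripper":1},{"travel":[0,2,0],"angular":[0,0,0],"gripper":1},{"travel":[0,1,0],"angular":[0,0,0],"gripper":1},{"travel":[0,0,0],"angular":[0,0,0],"gripper":1}]'; 
```

```text
t: 9.2
position: [0.5434, 0.0357, 0.1083]
orientation: [-1.57, 0.0, -1.611]
contact_force: [-0.2, -1.2, -0.7]
opening: 0.024
t 9.2 p [0.5434 0.0357 0.1083] o [-1.57   0.    -1.611] f [-0.22 -1.22 -0.73] open 0.024 q7 -1.63
[ 1.4 24.8 -0.6]
t: 9.6
position: [0.543, 0.0348, 0.1025]
orientation: [-1.571, 0.0, -1.612]
contact_force: [-0.5, -0.8, -1.5]
opening: 0.0237
```

```bash
python3 -m handwheel '[{"travel":[0.3,3,0],"angular":[0,0,0],"gripper":1},{"travel":[0,3,0],"angular":[0,0,0],"gripper":1},{"travel":[0,3,0],"angular":[0,0,0],"gripper":1},{"travel":[0,3,0],"angular":[0,0,0],"gripper":1},{"travel":[0,0,0],"angular":[0,0,0],"gripper":1}]'
```

```text
t: 10.1
position: [0.5426, 0.0345, 0.0899]
orientation: [-1.572, -0.0, -1.612]
contact_force: [0.1, -1.0, -0.9]
opening: 0.024
```

```bash
python3 -m handwheel '[{"travel":[0,3,0],"angular":[0,0,0],"gripper":1},{"travel":[0,2,0],"angular":[0,0,0],"gripper":1},{"travel":[0,1,0],"angular":[0,0,0],"gripper":1},{"travel":[0,1,0],"angular":[0,0,0],"gripper":1},{"travel":[0,0,0],"angular":[0,0,0],"gripper":1}]'
```

```text
t: 10.6
position: [0.5431, 0.0345, 0.0835]
orientation: [-1.571, 0.0, -1.612]
contact_force: [-0.3, 0.2, -0.5]
opening: 0.0239
```

```bash
python3 -m handwheel '[{"travel":[0,0.7,0],"angular":[0,0,0],"gripper":1},{"travel":[0,0,0],"angular":[0,0,0],"gripper":1}]'; python3 -m handwheel '[{"travel":[0,0,0],"angular":[0,0,0],"gripper":0.5},{"travel":[0,0,0],"angular":[0,0,0],"gripper":0.5},{"travel":[0,0,0],"angular":[0,0,0],"gripper":0.5},{"travel":[0,0,0],"angular":[0,0,0],"gripper":0.5},{"travel":[0,-20,0],"angular":[0,0,0],"gripper":0.5},{"travel":[0,-30,0],"angular":[0,0,0],"gripper":0.5},{"travel":[0,-30,-20],"angular":[0,0,0],"gripper":0.5},{"travel":[0,-20,-30],"angular":[0,0,0],"gripper":1},{"travel":[0,0,0],"angular":[0,0,0],"gripper":1}]'; python3 - <<'E'
from h import *
st(); pose=tool()
im,d=robot.capture('wrist'); cv2.imwrite('pics/w5.png',im); P=cloud('wrist',d,pose)
m=(d>0)&(np.hypot(P[...,0]-.5425,P[...,1]-.0345)<.011); q=P[m]; print('head top z',len(q),np.percentile(q[:,2],[10,50,90]))
m=(d>0)&(np.hypot(P[...,0]-.5425,P[...,1]-.0345)<.025)&(abs(P[...,2]-.103)<.006); q=(P[m][:,:2]*1000).astype(np.float32); print(cv2.minEnclosingCircle(q))
L=P[(d>0)&(P[...,2]>.12)&(abs(P[...,1]-.04)<.09)&(P[...,0]>.55)]*1000; print('lid',L.min(0),L.max(0))
im,d=robot.capture('side'); cv2.imwrite('pics/s5.png',im); P=cloud('side',d)
L=P[(d>0)&(P[...,2]>.09)&(P[...,2]<.2)&(abs(P[...,1]-.04)<.09)&(P[...,0]>.57)&(P[...,0]<.7)]*1000; print('lid side',np.percentile(L,[0,2,50,98,100],axis=0).round(0))
E
```

```text
t: 10.8
position: [0.5431, 0.0343, 0.0831]
orientation: [-1.57, -0.0, -1.612]
contact_force: [-0.1, -0.3, 3.3]
opening: 0.0235
t: 11.7
position: [0.491, 0.0368, 0.185]
orientation: [-1.57, 0.001, -1.612]
contact_force: [0.2, 0.5, -0.1]
opening: 0.0344
t 11.7 p [0.491  0.0368 0.185 ] o [-1.570e+00  1.000e-03 -1.612e+00] f [ 0.22  0.49 -0.1 ] open 0.0344 q7 -1.66
head top z 527 [0.10237007 0.10316248 0.1040355 ]
((542.5911865234375, 34.420066833496094), 12.166214942932129)
lid [593.43290454  -9.24383725 120.12065408] [637.162858    91.75481225 184.70657813]
lid side [[589.  -9.  90.]
 [592.  -7.  92.]
 [611.  54. 161.]
 [632.  92. 181.]
 [635.  94. 185.]]
```

View pics/w5.png

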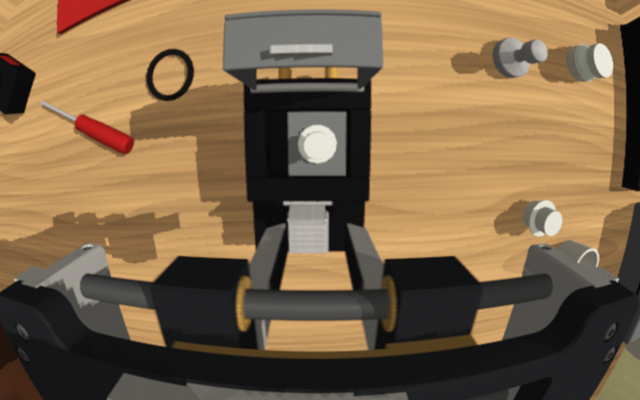

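The wrist view shows the cartridge seated at (317,145). Its head top is at z = 0.1032 against the expected 0.103, and its axis is at (0.5426, 0.0344). The lid is still open. Next I'll move over and behind it.

```bash
python3 -m handwheel '[{"travel":[0,-35,0],"angular":[0,0,0],"gripper":1},{"travel":[-2,-5,43],"angular":[0,0,0],"gripper":1},{"travel":[-2,0,43],"angular":[0,0,0],"gripper":1},{"travel":[-2,0,43],"angular":[0,0,0],"gripper":1},{"travel":[-1.5,0,46],"angular":[0,0,0],"gripper":1},{"travel":[0,0,0],"angular":[0,0,0],"gripper":1},{"travel":[0,35,0],"angular":[0,0,0],"gripper":1},{"travel":[0,35,0],"angular":[0,0,0],"gripper":1},{"travel":[0,0,0],"angular":[0,0,0],"gripper":1},{"travel":[0,0,0],"angular":[0,0,0],"gripper":1}]' ; python3 - <<'E'
from h import *
st(); print(go([.642,.038,.154]))
E
```

```text
t: 12.8
position: [0.6678, 0.0367, 0.1521]
orientation: [-1.573, -0.0, -1.612]
contact_force: [0.4, -0.2, 0.1]
opening: 0.0005
t 12.8 p [0.6678 0.0367 0.1521] o [-1.573 -0.    -1.612] f [ 0.41 -0.24  0.05] open 0.0005 q7 -1.62
[ -0.2  -1.9 -25.9]
```

```bash
python3 -m handwheel '[{"travel":[0,-1,-12],"angular":[0,0,0],"gripper":1},{"travel":[0,-1,-9],"angular":[0,0,0],"gripper":1},{"travel":[0,0,-4.5],"angular":[0,0,0],"gripper":1},{"travel":[0,-3.4,-8],"angular":[0,0,0],"gripper":1},{"travel":[0,-3.4,-8.5],"angular":[0,0,0],"gripper":1},{"travel":[0,-2,-8.7],"angular":[0,0,0],"gripper":1},{"travel":[0,-1.5,-8.8],"angular":[0,0,0],"gripper":1},{"travel":[0,0,-9],"angular":[0,0,0],"gripper":1},{"travel":[0,0.2,-9],"angular":[0,0,0],"gripper":1},{"travel":[0,0,0],"angular":[0,0,0],"gripper":1}]' ; python3 - <<'E'
from h import *
st(); im,d=robot.capture('side'); cv2.imwrite('pics/s6.png',im[150:300,200:420].repeat(3,0).repeat(3,1))
E
```

```text
t: 13.8
position: [0.5887, 0.0402, 0.1647]
orientation: [-1.573, -0.0, -1.612]
contact_force: [0.5, 0.2, 1.0]
opening: 0.0005
t 13.8 p [0.5887 0.0402 0.1647] o [-1.573 -0.    -1.612] f [0.48 0.18 0.96] open 0.0005 q7 -1.64
```

View pics/s6.png

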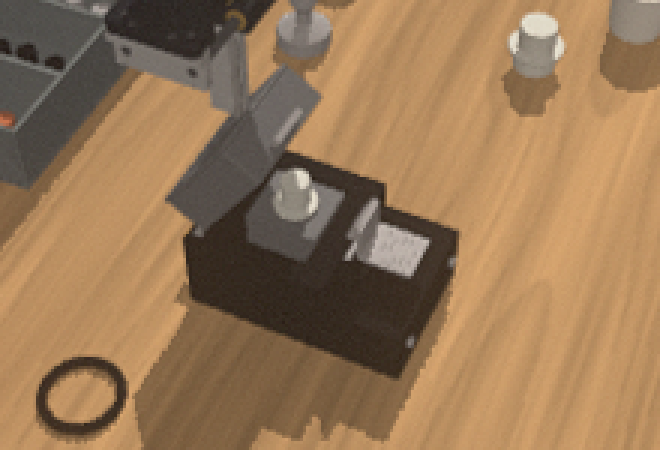

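The side view shows the lid at about 1 rad, with the finger behind its outer face at (235,100). I'll continue down to about 0.12 rad.

```bash
python3 -m handwheel '[{"travel":[0,1.7,-8.2],"angular":[0,0,0],"gripper":1},{"travel":[0,2.4,-8.2],"angular":[0,0,0],"gripper":1},{"travel":[0,3.4,-8.2],"angular":[0,0,0],"gripper":1},{"travel":[0,4,-8.2],"angular":[0,0,0],"gripper":1},{"travel":[0,4.4,-8.5],"angular":[0,0,0],"gripper":1},{"travel":[0,4.8,-8.5],"angular":[0,0,0],"gripper":1},{"travel":[0,6.2,-7.7],"angular":[0,0,0],"gripper":1},{"travel":[0,6.6,-7.7],"angular":[0,0,0],"gripper":1},{"travel":[0,3,-3],"angular":[0,0,0],"gripper":1},{"travel":[0,3,-3],"angular":[0,0,0],"gripper":1},{"travel":[0,0,0],"angular":[0,0,0],"gripper":1}]' ; python3 - <<'E'
from h import *
st()
E
```

```text
t: 14.95
position: [0.5189, 0.043, 0.1249]
orientation: [-1.572, -0.0, -1.612]
contact_force: [-0.6, -0.4, 1.1]
opening: 0.0005
t 14.95 p [0.5189 0.043  0.1249] o [-1.572 -0.    -1.612] f [-0.55 -0.43  1.07] open 0.0005 q7 -1.64
```

```bash
python3 -m handwheel '[{"travel":[0,1,-5],"angular":[0,0,0],"gripper":1},{"travel":[0,1,-4],"angular":[0,0,0],"gripper":1},{"travel":[0,1.5,0],"angular":[0,0,0],"gripper":1},{"travel":[0,1.5,0],"angular":[0,0,0],"gripper":1},{"travel":[0,1,0],"angular":[0,0,0],"gripper":1},{"travel":[0,0,0],"angular":[0,0,0],"gripper":1}]'
```

```text
t: 15.55
position: [0.5101, 0.0434, 0.1195]
orientation: [-1.571, 0.0, -1.612]
contact_force: [-0.0, -0.1, 4.2]
opening: 0.0005
```

```bash
python3 -m handwheel '[{"travel":[0,1,0],"angular":[0,0,0],"gripper":1},{"travel":[0,1,0],"angular":[0,0,0],"gripper":1},{"travel":[0,0,0],"angular":[0,0,0],"gripper":1}]'
```

```text
t: 15.85
position: [0.5093, 0.0434, 0.1172]
orientation: [-1.573, -0.0, -1.612]
contact_force: [-1.8, -0.3, 5.2]
opening: 0.0004
```

```bash
python3 -m handwheel '[{"travel":[0,1,0],"angular":[0,0,0],"gripper":1},{"travel":[0,1,0],"angular":[0,0,0],"gripper":1},{"travel":[0,0,0],"angular":[0,0,0],"gripper":1}]'
```

```text
t: 16.15
position: [0.5097, 0.0433, 0.115]
orientation: [-1.573, -0.0, -1.612]
contact_force: [-2.0, 0.3, 2.5]
opening: 0.0007
```

```bash
python3 -m handwheel '[{"travel":[0,0.8,0],"angular":[0,0,0],"gripper":1},{"travel":[0,0,0],"angular":[0,0,0],"gripper":1}]';python3 -m handwheel '[{"travel":[0,0.7,0],"angular":[0,0,0],"gripper":1},{"travel":[0,0,0],"angular":[0,0,0],"gripper":1}]'
```

```text
t: 16.35
position: [0.5103, 0.0433, 0.1144]
orientation: [-1.572, -0.0, -1.612]
contact_force: [-3.1, 0.3, 1.9]
opening: 0.001
t: 16.55
position: [0.5106, 0.0433, 0.1138]
orientation: [-1.571, -0.0, -1.612]
contact_force: [-2.6, -0.2, 2.5]
opening: 0.0007
```

```bash
python3 -m handwheel '[{"travel":[0,0.7,0],"angular":[0,0,0],"gripper":1},{"travel":[0,0,0],"angular":[0,0,0],"gripper":1}]';python3 -m handwheel '[{"travel":[0,-1,0],"angular":[0,0,0],"gripper":1},{"travel":[0,-2,0],"angular":[0,0,0],"gripper":1},{"travel":[0,-5,0],"angular":[0,0,0],"gripper":1},{"travel":[0,0,0],"angular":[0,0,0],"gripper":1},{"travel":[0,0,0],"angular":[0,0,0],"gripper":1},{"travel":[0,0,0],"angular":[0,0,0],"gripper":1}]'; python3 - <<'E'
from h import *
im,d=robot.capture('side'); cv2.imwrite('pics/s7.png',im[170:290,230:380].repeat(4,0).repeat(4,1)); P=cloud('side',d); pose=tool()
q=P[(d>0)&(P[...,0]>.5)&(P[...,0]<.58)&(P[...,1]>.06)&(P[...,1]<.088)&(P[...,2]>.1)&(P[...,2]<.16)]
A=np.c_[q[:,:2],np.ones(len(q))]; print(len(q),np.linalg.lstsq(A,q[:,2],rcond=None)[0], np.median(q[:,2]))
E
```

```text
t: 16.75
position: [0.5105, 0.0433, 0.1134]
orientation: [-1.571, -0.0, -1.612]
contact_force: [-3.1, 0.5, 6.6]
opening: 0.0005
t: 17.35
position: [0.5107, 0.0434, 0.1211]
orientation: [-1.571, 0.0, -1.612]
contact_force: [-0.0, -0.6, -0.5]
opening: 0.0009
341 [-0.0069111   0.00742747  0.11821635] 0.11502963471194899
```

View pics/s7.png

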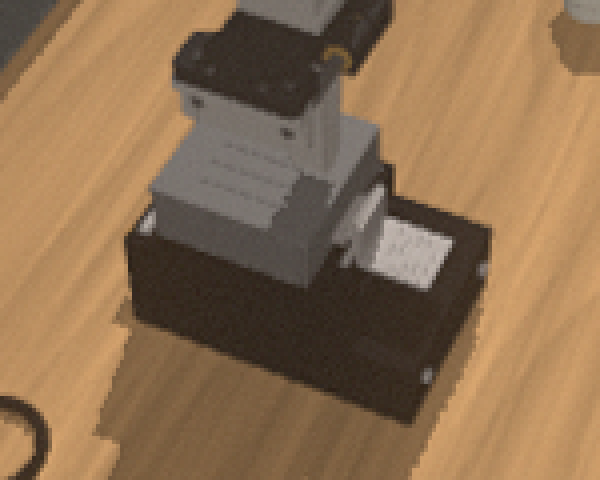

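The lid stays flat (slope 0.007, z = 0.115) with the finger 6 mm clear of it, so the latch is holding. I'll back off well and recheck the lid and thumb plate.

```bash
python3 -m handwheel '[{"travel":[0,-40,0],"angular":[0,0,0],"gripper":1},{"travel":[0,-40,0],"angular":[0,0,0],"gripper":1},{"travel":[0,-20,-20],"angular":[0,0,0],"gripper":1},{"travel":[0,0,-20],"angular":[0,0,0],"gripper":1},{"travel":[0,0,0],"angular":[0,0,0],"gripper":1},{"travel":[0,0,0],"angular":[0,0,0],"gripper":1},{"travel":[0,0,0],"angular":[0,0,0],"gripper":1},{"travel":[0,0,0],"angular":[0,0,0],"gripper":1}]'; python3 - <<'E'
from h import *
st(); pose=tool(); im,d=robot.capture('wrist'); P=cloud('wrist',d,pose)
def fit(n,x0,x1,y0,y1,z0,z1):
    q=P[(d>0)&(P[...,0]>x0)&(P[...,0]<x1)&(P[...,1]>y0)&(P[...,1]<y1)&(P[...,2]>z0)&(P[...,2]<z1)]
    print(n,len(q),np.linalg.lstsq(np.c_[q[:,:2],np.ones(len(q))],q[:,2],rcond=None)[0].round(3),np.median(q[:,2]))
fit('lid',.5,.585,0,.085,.1,.2); fit('plate',.44,.475,.032,.06,.06,.09)
im,d=robot.capture('top')
for n in ['wide_cartridge','gasket','tamper','cup','jar']:
    print(n,[(round(a['confidence'],2),towld('top',a['xyz'])[0].round(3).tolist()) for a in robot.search_frame('top',n)[:2]])
E
```

```text
t: 18.2
position: [0.4713, 0.0449, 0.2207]
orientation: [-1.571, -0.0, -1.612]
contact_force: [-0.4, 0.4, -0.0]
opening: 0.0004
t 18.2 p [0.4713 0.0449 0.2207] o [-1.571 -0.    -1.612] f [-0.45  0.38 -0.05] open 0.0004 q7 -1.69
lid 8445 [-0.005  0.     0.119] 0.11570034603044621
plate 684 [-0.007 -0.001  0.08 ] 0.07646400322757879
wide_cartridge [(0.66, [0.44, -0.276, 0.037]), (0.36, [0.661, -0.367, 0.064])]
gasket []
tamper [(0.8, [0.643, -0.22, 0.024]), (0.72, [0.437, -0.277, 0.033])]
cup [(0.73, [0.355, -0.386, 0.033])]
jar [(0.76, [0.661, -0.368, 0.063])]
```

The lid is level at 0.1157 m, the thumb plate is level at its 76 mm rest height, and the bystanders that were found haven't moved. Handing in.

```bash
python3 -c "
from bench import robot
print(robot.close_job())"
```

```text
the job is handed in; nothing more can be done
None
```

The job is done and handed in at about 18 s of the 72 s limit. No verdict is reported, so what follows rests on my own checks. I pressed the latch and the lid popped open. I then plugged the slim cartridge into the socket, whose hole I measured about 9 mm off centre toward the unit's -y, and pushed the lid down from behind until it held shut.

**Last checks**
- **Cartridge:** its head top read 103.2 mm against 103 mm expected, and it was within 0.3 mm of the measured hole. This was before the lid closed; I could not see it afterwards.
- **Lid:** it is level within about 0.005 rad at 115.7 mm, and stayed there once the arm had backed off.
- **Latch:** the thumb plate is back at 76.5 mm, its rest height.
- **Forces:** the highest reading at the end of any move was about 11 N, and the arm now touches nothing.
- **Bystanders:** the wide cartridge, tamper, cup and jar read within about 4 mm of where they started.

**Not confirmed**
- **Snap force:** I never read the expected 10–15 N as the lid snapped. The highest was 6.6 N, and readings came only at the end of each move. That the latch holds is judged from the lid staying down.
- **Gasket and screwdriver:** the network missed the gasket in the final picture, and I did not look for the screwdriver again. The arm never came near either.

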